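# Tighten a float-blank press in star order

### The arm

A 6-joint arm with a two-finger parallel gripper is mounted at the origin on the work surface. World frame = base frame: x ahead of the robot, y to its left, z up, the work surface at z = 0. Lengths are in m, angles in degrees, forces in N, time in s.
With the tool pointing down it reaches from about 0.275 to 0.775 m from the base axis. Payload 14.6 kg.
Tool frame: the origin (TCP) lies at the very end of the fingers, on their centre line; the grasp point (between the pads) lies 19 mm behind it; z points along the fingers, y is the line along which they close (so a half turn about z gives the same grasp; the last joint's range is limited). The gripper opens to 85 mm and grips with 20 to 120 N. Pads are 22 mm wide; open, the fingers measure 114 mm over their backs; the gripper's body (76 mm by 85 mm) begins 54 mm behind the grasp point. The pads swing forward as they close: fully open they stand 13 mm farther back than shut.
Start: joints at [-8.898, 15.075, -2.767, 72.158, 0, 81.102], TCP at [0.525, -0, 0.231] pointing down, gripper open.
Joint ranges: [-151.79, 151.79], [-50.71, 97.33], [-67.44, 78.34], [-121.81, 120.89], [-77.56, 73.72], [-180, 180]. Speed limits (degrees/s): [108.29, 108.29, 147.25, 159.86, 180, 180].

### API

Orientations are given as a 3x3 rotation matrix whose columns are the frame's x, y, z axes.
In Python, from cell import arm gives the robot as it stands.
- The arm moves only by the tool carry_out, never from a script. Its argument "motion" is text: rows parted by semicolons, each of 6 numbers parted by spaces: the shift along the tool's x, y, z in cm, then the turn, a rotation vector about the tool's x, y, z in rad. In form: dx dy dz ax ay az; .... A call has 1 to 12 rows; each row shifts and turns the commanded pose from where the row before left it, along the tool's axes as they then stand; what a row does not reach is not made up. A row lasts 1/8 s, in which the tool goes at most 62.5 mm and 10.7 degrees, less where a joint would pass 70% of its speed; a pose out of reach is approached as far as the arm can. A call is refused whole if a number of a shift passes 6.25 or a number of a turn 0.188, either way. A call with a gripper value outside its range is refused whole. "gripper" is the closure, from -1 (fully open) to 1 (shut), set as the call begins (left out, the last holds). The fingers move at their own pace and stop on an object; "grip_force" is the grip in N (left out, the last holds). Time passes only in rows, so rows that do not move let the fingers close. It gives the time, the measured TCP pose, the force, the opening and the grip force at its end, in the units of the state.
- arm.observe(): the state, without advancing time (a new reading comes with each control period).
- arm.read_camera(name): name is "scene" or "side" or "wrist"; returns the picture (480x640x3 uint8, blue, green, red); there is no depth.
- arm.get_calibration(name): a dict with "fov_y" (degrees; the focal length in pixels is half the picture's height over the tangent of half this angle, whatever the lens; pixels are square), "cx", "cy" (the principal point, pixels), "rvec" (rotation vector, rad) and "tvec" (3), from world to camera coordinates, as OpenCV has them; the wrist camera has in their place "mount" (4x4, takes a point from camera to tool coordinates, whose origin is the TCP and whose axes are the flange's). Camera axes: x right, y down, z forward; pixel columns grow to the right and rows downward; lengths in m; the calibration is good to about 2 mm. A picture is of the moment at which its call begins: read the wrist's pose just before it. get_calibration takes no time and is no camera call.
- arm.finish_job(): hands the job in; it is judged then, once.
The state is a dict: "t": time; "qpos": joint angles; "joint_vel": joint speeds; "joint_efforts": joint torques, N m; "tcp_pos": TCP position; "tool_rot": TCP orientation; "contact_force": force on the tool from outside, world axes, zero at the start; "moment": the same for the moment, N m; "finger_gap": finger opening in m; "gripper_force": force on a finger pad.
Only numpy, scipy, OpenCV 4.12 (cv2) and the standard library are available. Lean on these libraries where they do the work, as an engineer would, in place of code of your own. Each camera call takes 0.05 s, during which the arm holds its last target. There are 200 camera calls.

### The job

The press for gluing float blanks is loaded, but its four crank-handled clamp nuts are still loose. Tighten them clockwise in star order (after a nut comes the one diagonally across, then the remaining two) in two passes: on the first, turn each one just until it bites and is lightly snug; when all four are snug, go round again in star order and make each one firm, about four times as tight, without overtightening any. Leave the little weight on the plate and the rest of the bench as they are, and let go of the nuts at the end.

Things in the scene. Friction and masses are not known exactly. Their poses are not given: they have to be found in the camera images.
- nut_a: Crank-handled clamp nut on a stud at the press's +x +y corner; its opposite is nut_c. Steel hub 34 mm across; arm along the nut's +x; at 40 mm an upright black post, 14 mm thick, from 4 to 42 mm above the origin. Origin: on the axis, at the underside of the hub, z up; below it a sprung foot, not measured. Clockwise from above tightens; sinks 3 mm/rad, turns 3 rad in all. It first bites on the plate 0.05 to 0.7 rad from its start; this cannot be seen, only felt.
- nut_b: Crank-handled clamp nut on a stud at the press's +x -y corner; its opposite is nut_d. Steel hub 34 mm across; arm along the nut's +x; at 40 mm an upright black post, 14 mm thick, from 4 to 42 mm above the origin. Origin: on the axis, at the underside of the hub, z up; below it a sprung foot, not measured. Clockwise from above tightens; sinks 3 mm/rad, turns 3 rad in all. It first bites on the plate 0.05 to 0.7 rad from its start; this cannot be seen, only felt.
- nut_c: Crank-handled clamp nut on a stud at the press's -x -y corner; its opposite is nut_a. Steel hub 34 mm across; arm along the nut's +x; at 40 mm an upright black post, 14 mm thick, from 4 to 42 mm above the origin. Origin: on the axis, at the underside of the hub, z up; below it a sprung foot, not measured. Clockwise from above tightens; sinks 3 mm/rad, turns 3 rad in all. It first bites on the plate 0.05 to 0.7 rad from its start; this cannot be seen, only felt.
- nut_d: Crank-handled clamp nut on a stud at the press's -x +y corner; its opposite is nut_b. Steel hub 34 mm across; arm along the nut's +x; at 40 mm an upright black post, 14 mm thick, from 4 to 42 mm above the origin. Origin: on the axis, at the underside of the hub, z up; below it a sprung foot, not measured. Clockwise from above tightens; sinks 3 mm/rad, turns 3 rad in all. It first bites on the plate 0.05 to 0.7 rad from its start; this cannot be seen, only felt.
- plate: Steel clamp plate 160 x 160 x 12 mm, lying on a stack of thin balsa strips. Origin: centre of its underside. The stack's thickness differs by up to 1.5 mm from job to job. Through a sprung foot each nut presses it with about 60 N per radian turned past the bite: snug is 5 to 28 N (best 14), firm 36 to 76 N (best 54), over 100 N is overtightened. The nuts stay as left when released.
- press: Steel bed of the press, 190 x 190 x 18 mm, fixed to the bench; studs at x, y = +-55 mm; the post tops are about 100 mm above the bench. Origin: centre of its underside, z up. Turning a nut takes about 1.3 N along the arc at its post running free, plus about 0.3 N (within 20 percent) per N with which it presses the plate. It is dry friction: felt in full only while the nut moves, and largely gone in a pause.
- weight: Bystander: brass weight, 30 mm across, 36 mm high with its 12 mm pip, standing near the middle of the clamp plate among the nuts. Origin: centre of its underside, z up. Stays where it is.
- glue: Bystander: white plastic bottle, 40 mm across, 110 mm high, standing. Origin: centre of its underside.
- lacquer: Bystander: amber glass jar, 52 mm across, 70 mm high, standing. Origin: centre of its underside.
- brush: Bystander: paint brush lying flat along its own x, about 200 mm long. Origin: underside of its middle.
- driver: Bystander: screwdriver lying flat along its own x, about 200 mm long. Origin: underside of its middle.
- dish: Bystander: shallow steel bowl, 80 mm across, 25 mm high. Origin: centre of its underside.
- block: Bystander: cork sanding block, 90 x 50 x 30 mm. Origin: centre of its underside.
Things that resemble listed ones, but are neither listed nor needed, are in the scene too. Leave any pink look-alike of the plate alone.

How it is judged:
By the outcome, as a careful person would: the job done as asked, in the order asked, and still so for the second after the job is handed in, with the robot touching nothing.
It also fails if it takes over 72 s, if anything falls off the work surface, if the arm or the gripper's body presses on something with over 40 N, if the wrist force passes 120 N, or if a joint passes its speed limit or range.

## Working session

There is one attempt and no reset: what is moved stays moved. The work goes in short steps, Python scripts to look and compute and a tool call to move; the robot and the scene stay as the last step left them, time stands still between calls to the robot, and variables do not carry over. Pictures are saved under pics/ and viewed, at most 10 in all, crops included, and the job is handed in when it is done.

Besides the shell and the picture viewer there is one more tool, called after "Emit:" as a command line: name --argument value ..., lists and objects as JSON in quotes. carry_out: Moves the arm, as the interface text tells. Its arguments: {"type":"object","properties":{"motion":{"type":"string"},"gripper":{"type":"number"},"grip_force":{"type":"number"}},"required":["motion"]}

```bash
mkdir -p pics; ls; python3 - <<'E'
from cell import arm
import cv2
s=arm.observe();print(s)
for n in("scene","side","wrist"):
    print(n,arm.get_calibration(n)); cv2.imwrite(f"pics/{n}0.png",arm.read_camera(n))
E
```

```text
pics
{'t': 0.0, 'qpos': array([-8.89868780e+00,  1.51010253e+01, -2.80469732e+00,  7.21585407e+01,
       -3.67509562e-04,  8.11036977e+01]), 'joint_vel': array([ 0.0363736 , -0.05424689, -0.00845628, -0.10097115, -0.02650191,
        0.00311985]), 'joint_efforts': array([ 6.28219332e-04, -6.37613010e+01,  3.84567368e+01,  1.37825581e-02,
        8.02127857e-07, -5.80562346e-05]), 'tcp_pos': array([5.24718811e-01, 3.09639995e-05, 2.30799292e-01]), 'tool_rot': array([[ 4.17233229e-05,  9.99999384e-01, -1.10909790e-03],
       [ 9.99999985e-01, -4.15379492e-05,  1.67161674e-04],
       [ 1.67115502e-04, -1.10910486e-03, -9.99999371e-01]]), 'contact_force': array([-0.18708845,  0.51492539, -0.53636237]), 'moment': array([ 0.0281712 , -0.07920926, -0.00740085]), 'gripper_force': 0.0, 'finger_gap': 0.08566098257073684}
scene {'fov_y': 56.337899041158735, 'cx': 316.0606367017919, 'cy': 231.11304884238206, 'rvec': array([ 1.65604325,  2.21321689, -0.59976786]), 'tvec': array([ 0.08191899, -0.37773914,  1.31824483])}
side {'fov_y': 43.20663530939464, 'cx': 317.8272515375916, 'cy': 250.80764175782213, 'rvec': array([ 2.08473847, -0.43731557,  0.21333117]), 'tvec': array([-0.41964299,  0.19076386,  1.28481511])}
wrist {'fov_y': 60.311019277243965, 'cx': 322.4195245180234, 'cy': 239.76971076673507, 'mount': array([[ 1.47782156e-03, -9.53261003e-01, -3.02144464e-01,
         7.77171633e-02],
       [ 9.99998610e-01,  1.64184105e-03, -2.88880153e-04,
         5.24846675e-04],
       [ 7.71451367e-04, -3.02143617e-01,  9.53262104e-01,
        -1.41290435e-01],
       [ 0.00000000e+00,  0.00000000e+00,  0.00000000e+00,
         1.00000000e+00]])}
```

View pics/scene0.png

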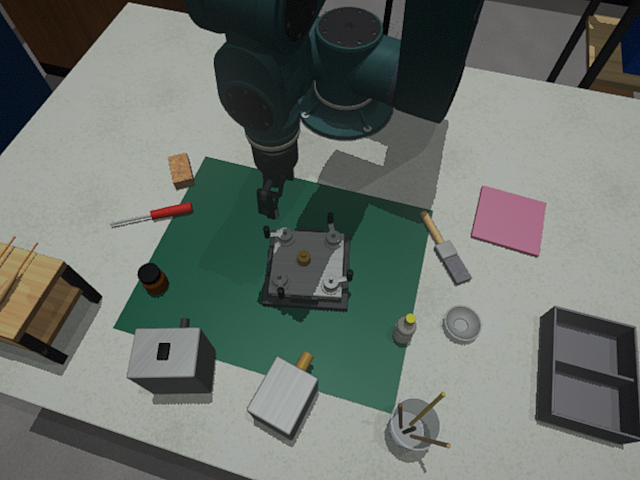

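View pics/wrist0.png

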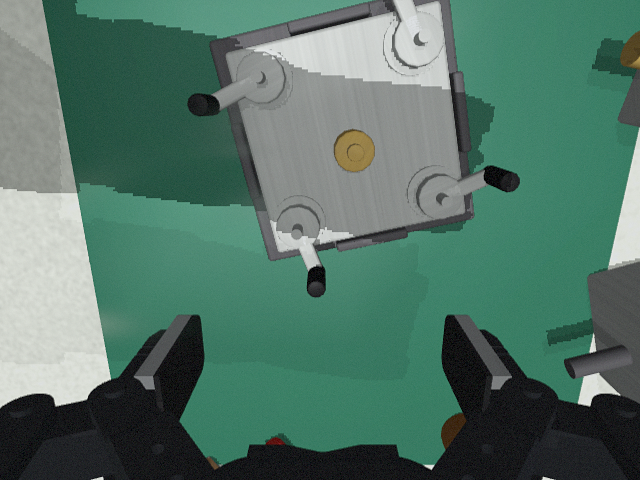

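View pics/side0.png

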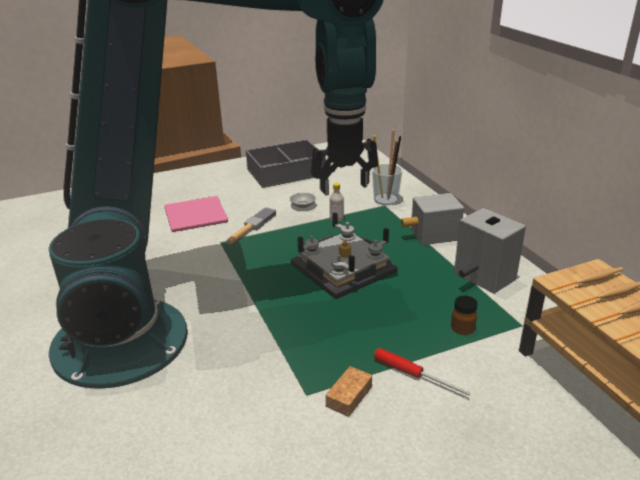

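The wrist picture shows the press centred near (355,150), with hubs at about (262,78), (297,230), (440,195) and (413,38). All the crank posts point outward: (203,104), (316,288), (502,180), and the fourth is cut off at the top. I'll shift the camera so all four are in view.

Emit:
carry_out --motion "2.5 1 0 0 0 0; 2.5 1 0 0 0 0; 0 0 0 0 0 0; 0 0 0 0 0 0" --gripper -1

```text
t: 0.65
tcp_pos: [0.5448, 0.0497, 0.2311]
tool_rot: [[-0.0, 1.0, -0.0], [1.0, 0.0, -0.0], [-0.0, -0.0, -1.0]]
contact_force: [-1.0, -0.3, -0.8]
finger_gap: 0.0852
gripper_force: 0.0
```

```bash
python3 - <<'E'
from cell import arm
import cv2,pickle
s=arm.observe();im=arm.read_camera("wrist")
pickle.dump((s['tcp_pos'],s['tool_rot']),open('w1.pkl','wb'))
print(s['tcp_pos'],s['joint_vel'])
cv2.imwrite("pics/w1.png",im)
c=im[60:420,150:570]
c=cv2.convertScaleAbs(cv2.resize(c,(700,600),interpolation=cv2.INTER_CUBIC),alpha=1.3)
cv2.imwrite("pics/w1c.png",c)
E
```

```text
[0.54475855 0.04971258 0.23111127] [-0.59214681 -0.34366999 -0.16045352 -0.08540272  0.01198887  0.07954553]
```

View pics/w1c.png

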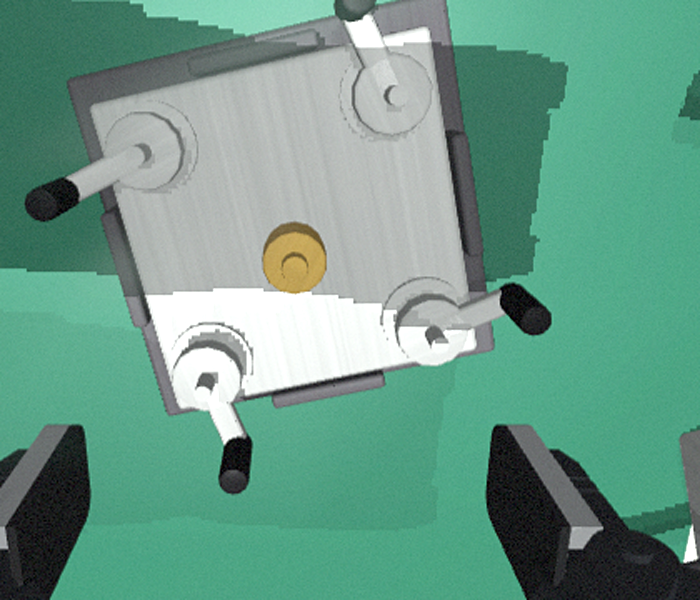

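```bash
cat > h.py <<'E'
import numpy as np,pickle
from cell import arm
C=arm.get_calibration("wrist")
f=240/np.tan(np.radians(C['fov_y']/2));M=C['mount']
def ray(uv,p,R,z):
    d=R@M[:3,:3]@np.array([(uv[0]-C['cx'])/f,(uv[1]-C['cy'])/f,1]);o=p+R@M[:3,3]
    return o+d*(z-o[2])/d[2]
E
python3 - <<'E'
from h import *
p,R=pickle.load(open('w1.pkl','rb'))
cr=lambda u,v:(150+u*.6,60+v*.6)
hub=[(145,150),(208,376),(430,329),(392,95)]; post=[(43,205),(233,482),(538,320),(355,4)]
T=np.array([ray(cr(*q),p,R,.1) for q in post])[:,:2]
for z in(.06,.066,.072,.078):
    H=np.array([ray(cr(*q),p,R,z) for q in hub])[:,:2]
    print(z,"sides",np.linalg.norm(H-np.roll(H,-1,0),axis=1).round(4),"c",H.mean(0).round(4),"r",np.linalg.norm(T-H,axis=1).round(4),
     "ang",np.degrees(np.arctan2(*(T-H).T[::-1])).round(1))
    e=H[[2,3]].sum(0)-H[[0,1]].sum(0);print(H.round(4).tolist(),"yaw",np.degrees(np.arctan2(e[1],e[0])))
print(T.round(4).tolist())
pl=[ray(cr(*q),p,R,.045)[:2] for q in[(93,105),(430,28),(475,345)]]
print(np.mean([pl[0],pl[2]],0),np.linalg.norm(pl[0]-pl[1]),np.linalg.norm(pl[2]-pl[1]))
E
```

```text
0.06 sides [0.1121 0.1108 0.1107 0.1114] c [0.548  0.0556] r [0.0381 0.0374 0.0407 0.0386] ang [-152.2  -67.    27.3  122.6]
[[0.4816, 0.0982], [0.506, -0.0112], [0.6139, 0.0137], [0.5905, 0.1218]] yaw 12.625792453911036
0.066 sides [0.1099 0.1086 0.1086 0.1093] c [0.548 0.057] r [0.0395 0.0396 0.041  0.0381] ang [-152.3  -69.5   23.7  121.6]
[[0.4828, 0.0987], [0.5068, -0.0086], [0.6126, 0.0158], [0.5896, 0.1219]] yaw 12.625792453911044
0.072 sides [0.1078 0.1065 0.1064 0.1071] c [0.5479 0.0584] r [0.0408 0.0419 0.0414 0.0376] ang [-152.4  -71.7   20.2  120.5]
[[0.484, 0.0993], [0.5075, -0.0059], [0.6113, 0.018], [0.5887, 0.122]] yaw 12.625792453911025
0.078 sides [0.1056 0.1044 0.1043 0.105 ] c [0.5479 0.0597] r [0.0422 0.0442 0.0419 0.037 ] ang [-152.5  -73.8   16.8  119.5]
[[0.4853, 0.0998], [0.5083, -0.0032], [0.61, 0.0202], [0.5879, 0.1222]] yaw 12.625792453911027
[[0.4478, 0.0804], [0.5207, -0.0457], [0.6501, 0.0323], [0.5697, 0.1544]]
[0.54832375 0.05825555] 0.15574546519758395 0.15398181821192677
```

The picture shows post tops in the crop at (43,205), (233,482), (538,320) and (355,4). The hubs form a 110 mm square centred at (0.548, 0.057) with yaw 12.6°, and the post radii come out near 40 mm, so the measurement is consistent. Next I'll write a planning helper and hover over nut_a.

```bash
cat >> h.py <<'E'
HUB=dict(a=(.5897,.1227),b=(.6137,.0153),c=(.5063,-.0087),d=(.4823,.0987))
def plan(xy,z,yaw,n,start=None):
    "rows from the present (or given (pos,yaw)) pose to xy,z,yaw(deg), tool down"
    s=arm.observe();p=s['tcp_pos'];R=s['tool_rot'];y0=np.arctan2(R[1,0],R[0,0])
    if start:p,y0=np.array(start[0]),np.radians(start[1])
    dy=np.radians(yaw)-y0;dy+=-2*np.pi*round((dy+y0-np.pi)/2/np.pi) if 0 else 0
    d=np.array([*xy,z])-p;rows=[]
    y0%=2*np.pi;dy=np.radians(yaw)%(2*np.pi)-y0
    for i in range(n):
        y=y0+dy*i/n;c,s_=np.cos(y),np.sin(y)
        v=np.array([c*d[0]+s_*d[1],s_*d[0]-c*d[1],-d[2]])/n*100
        rows.append("%.2f %.2f %.2f 0 0 %.3f"%(*v,-dy/n))
    print("; ".join(rows))
E
python3 - <<'E'
from h import *
plan((.569,.156),.126,122,4)
E
```

```text
2.66 0.61 2.63 0 0 -0.140; 2.55 0.97 2.63 0 0 -0.140; 2.39 1.32 2.63 0 0 -0.140; 2.19 1.64 2.63 0 0 -0.140
```

Emit:
carry_out --motion "2.66 0.61 2.63 0 0 -0.14; 2.55 0.97 2.63 0 0 -0.14; 2.39 1.32 2.63 0 0 -0.14; 2.19 1.64 2.63 0 0 -0.14; 0 0 0 0 0 0; 0 0 0 0 0 0" --gripper 0.35 --grip_force 30

```text
t: 1.45
tcp_pos: [0.5694, 0.1557, 0.1267]
tool_rot: [[-0.529, 0.849, 0.0], [0.849, 0.529, -0.0], [-0.0, 0.0, -1.0]]
contact_force: [-0.2, 0.1, 0.2]
finger_gap: 0.028
gripper_force: 0.0
```

```bash
python3 - <<'E'
from h import *
import cv2
s=arm.observe();im=arm.read_camera("wrist")
print(s['tcp_pos'],s['contact_force'],s['qpos'][5])
cv2.imwrite("pics/w2.png",im)
E
```

```text
[0.5693835  0.15566612 0.12672109] [-0.20670782  0.05246477  0.23812656] 65.44372738882775
```

View pics/w2.png

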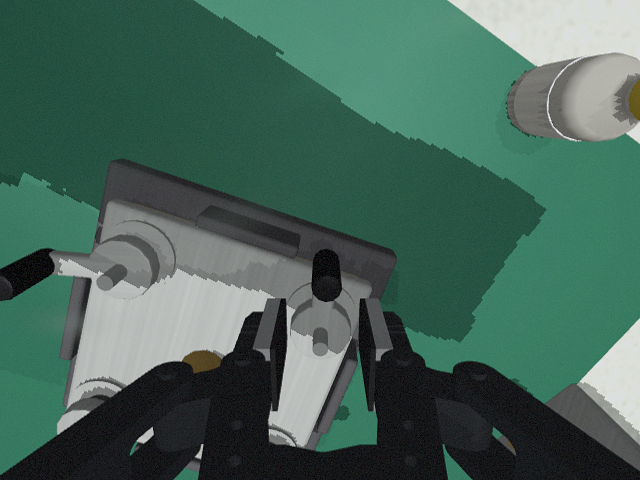

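The post top is at (327,290), midway between the pads and lined up with the hub at (320,325), so the map is good to 2 mm. I'll descend and start a gentle sweep.

Emit:
carry_out --motion "0 0.3 2.3 0 0 0; 0 0.3 2.3 0 0 0; 0 0 0 0 0 0"

```text
t: 1.88
tcp_pos: [0.5739, 0.1588, 0.0798]
tool_rot: [[-0.53, 0.848, -0.001], [0.848, 0.53, -0.0], [0.0, -0.001, -1.0]]
contact_force: [-0.9, -0.3, 0.5]
finger_gap: 0.0279
gripper_force: 0.0
```

Emit:
carry_out --motion "-0.01 0.28 0.02 0 0 0.07; 0 0 0 0 0 0"

```text
t: 2.12
tcp_pos: [0.5773, 0.1607, 0.0813]
tool_rot: [[-0.47, 0.883, 0.002], [0.883, 0.47, 0.0], [-0.001, 0.001, -1.0]]
contact_force: [0.6, 0.2, 0.9]
finger_gap: 0.0276
gripper_force: 0.0
```

Emit:
carry_out --motion "-0.01 0.28 0.02 0 0 0.07"

```text
t: 2.25
tcp_pos: [0.5795, 0.1619, 0.0808]
tool_rot: [[-0.407, 0.913, 0.001], [0.913, 0.407, -0.0], [-0.001, 0.001, -1.0]]
contact_force: [-0.1, -0.3, 1.1]
finger_gap: 0.0279
gripper_force: 0.6
```

Emit:
carry_out --motion "-0.01 0.28 0.02 0 0 0.07"

```text
t: 2.38
tcp_pos: [0.5821, 0.163, 0.0806]
tool_rot: [[-0.342, 0.94, 0.001], [0.94, 0.342, -0.0], [-0.0, 0.001, -1.0]]
contact_force: [-0.8, -1.2, -0.6]
finger_gap: 0.0277
gripper_force: 0.6
```

```bash
cat >> h.py <<'E'
def rep(n,sgn=1):
    s=arm.observe();R=s['tool_rot'];p=s['tcp_pos'];y=R[:,1]*sgn;v=p[:2]-HUB[n]
    print("t",round(s['t'],2),"tcp",p.round(4),"polar",np.linalg.norm(v).round(4),np.degrees(np.arctan2(v[1],v[0])).round(1),"yaw",np.degrees(np.arctan2(R[1,0],R[0,0])).round(1),"Ft",(-s['contact_force']@y).round(2),"F",s['contact_force'].round(1),"M",s['moment'].round(2))
E
python3 -c "
from h import *
rep('a')"
```

```text
t 2.38 tcp [0.5821 0.163  0.0806] polar 0.041 100.6 yaw 110.0 Ft 1.22 F [-0.8 -1.2 -0.6] M [-0.25  0.14  0.01]
```

Emit:
carry_out --motion "-0.01 0.28 0.02 0 0 0.07"

```text
t: 2.5
tcp_pos: [0.5847, 0.1638, 0.0803]
tool_rot: [[-0.275, 0.961, 0.001], [0.961, 0.275, -0.0], [-0.0, 0.001, -1.0]]
contact_force: [-1.1, -1.5, -0.2]
finger_gap: 0.0278
gripper_force: 0.6
```

Emit:
carry_out --motion "-0.01 0.28 0.02 0 0 0.07"

```text
t: 2.62
tcp_pos: [0.5875, 0.1645, 0.0801]
tool_rot: [[-0.207, 0.978, 0.001], [0.978, 0.207, -0.0], [-0.0, 0.001, -1.0]]
contact_force: [-1.1, -1.0, -0.4]
finger_gap: 0.0278
gripper_force: 0.6
```

Emit:
carry_out --motion "-0.01 0.28 0.02 0 0 0.07"

```text
t: 2.75
tcp_pos: [0.5902, 0.165, 0.0799]
tool_rot: [[-0.138, 0.99, 0.001], [0.99, 0.138, -0.0], [-0.0, 0.001, -1.0]]
contact_force: [-1.5, -0.8, 0.1]
finger_gap: 0.028
gripper_force: 0.6
```

```bash
python3 -c "
from h import *
rep('a')"
```

```text
t 2.75 tcp [0.5902 0.165  0.0799] polar 0.0423 89.3 yaw 98.0 Ft 1.6 F [-1.5 -0.8  0.1] M [-0.15  0.22 -0.02]
```

Emit:
carry_out --motion "-0.02 0.28 0.02 0 0 0.07"

```text
t: 2.88
tcp_pos: [0.593, 0.1652, 0.0797]
tool_rot: [[-0.069, 0.998, 0.001], [0.998, 0.069, -0.0], [-0.0, 0.001, -1.0]]
contact_force: [-1.3, -0.1, -0.1]
finger_gap: 0.0277
gripper_force: 0.6
```

Emit:
carry_out --motion "-0.02 0.28 0.02 0 0 0.07"

```text
t: 3.0
tcp_pos: [0.5958, 0.1652, 0.0795]
tool_rot: [[0.001, 1.0, 0.001], [1.0, -0.001, -0.0], [-0.0, 0.001, -1.0]]
contact_force: [-2.1, -0.3, -0.6]
finger_gap: 0.0279
gripper_force: 0.6
```

Emit:
carry_out --motion "-0.02 0.28 0.02 0 0 0.07"

```text
t: 3.12
tcp_pos: [0.5986, 0.165, 0.0792]
tool_rot: [[0.071, 0.997, 0.001], [0.997, -0.071, -0.0], [-0.0, 0.001, -1.0]]
contact_force: [-1.2, -1.1, -0.4]
finger_gap: 0.0278
gripper_force: 0.6
```

Emit:
carry_out --motion "-0.02 0.28 0.02 0 0 0.07"

```text
t: 3.25
tcp_pos: [0.6013, 0.1646, 0.0791]
tool_rot: [[0.141, 0.99, 0.001], [0.99, -0.141, -0.0], [0.0, 0.001, -1.0]]
contact_force: [-1.3, -0.6, 0.2]
finger_gap: 0.0278
gripper_force: 0.6
```

Emit:
carry_out --motion "-0.02 0.28 0.02 0 0 0.07"

```text
t: 3.38
tcp_pos: [0.6041, 0.164, 0.0788]
tool_rot: [[0.21, 0.978, 0.001], [0.978, -0.21, -0.0], [0.0, 0.001, -1.0]]
contact_force: [-0.7, -1.5, -0.1]
finger_gap: 0.0281
gripper_force: 0.6
```

```bash
python3 -c "
from h import *
rep('a')
import cv2;s=arm.observe();cv2.imwrite('pics/w3.png',arm.read_camera('wrist'))"
```

```text
t 3.38 tcp [0.6041 0.164  0.0788] polar 0.0437 70.8 yaw 77.9 Ft 0.39 F [-0.7 -1.5 -0.1] M [-0.13  0.27 -0.  ]
```

View pics/w3.png

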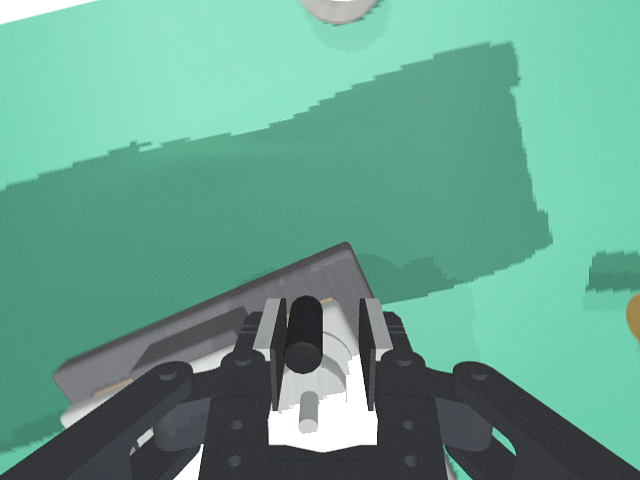

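The post sits against the trailing left finger at (304,360) and is still running free after about 0.65–0.7 rad. The bite is due.

Emit:
carry_out --motion "-0.02 0.28 0.02 0 0 0.07"

```text
t: 3.55
tcp_pos: [0.6066, 0.1633, 0.0785]
tool_rot: [[0.276, 0.961, 0.0], [0.961, -0.276, -0.0], [0.0, 0.0, -1.0]]
contact_force: [-1.7, -0.9, 0.8]
finger_gap: 0.0275
gripper_force: 0.8
```

Emit:
carry_out --motion "-0.02 0.28 0.02 0 0 0.07"

```text
t: 3.68
tcp_pos: [0.6092, 0.1623, 0.0783]
tool_rot: [[0.343, 0.939, 0.0], [0.939, -0.343, -0.0], [0.0, 0.0, -1.0]]
contact_force: [-1.4, -0.3, 0.6]
finger_gap: 0.0278
gripper_force: 1.1
```

```bash
python3 -c "
from h import *
rep('a')"
```

```text
t 3.67 tcp [0.6092 0.1623 0.0783] polar 0.0442 63.8 yaw 69.9 Ft 1.19 F [-1.4 -0.3  0.6] M [-0.15  0.52  0.03]
```

Emit:
carry_out --motion "-0.02 0.28 0.02 0 0 0.07"

```text
t: 3.8
tcp_pos: [0.6116, 0.1612, 0.078]
tool_rot: [[0.408, 0.913, -0.0], [0.913, -0.408, -0.0], [-0.0, -0.0, -1.0]]
contact_force: [-2.4, -0.3, 0.8]
finger_gap: 0.0277
gripper_force: 1.4
```

```bash
python3 -c "
from h import *
rep('a')"
```

```text
t 3.8 tcp [0.6116 0.1612 0.078 ] polar 0.0443 60.4 yaw 65.9 Ft 2.07 F [-2.4 -0.3  0.8] M [-0.1   0.59  0.  ]
```

Emit:
carry_out --motion "-0.02 0.24 0.02 0 0 0.06"

```text
t: 3.92
tcp_pos: [0.6136, 0.16, 0.0778]
tool_rot: [[0.462, 0.887, -0.0], [0.887, -0.462, -0.0], [-0.0, -0.0, -1.0]]
contact_force: [-4.0, -0.2, 1.1]
finger_gap: 0.0277
gripper_force: 1.6
```

Emit:
carry_out --motion "-0.02 0.2 0.02 0 0 0.05"

```text
t: 4.05
tcp_pos: [0.6152, 0.159, 0.0776]
tool_rot: [[0.505, 0.863, -0.0], [0.863, -0.505, 0.0], [-0.0, -0.0, -1.0]]
contact_force: [-4.3, 0.2, 2.6]
finger_gap: 0.0275
gripper_force: 1.8
```

```bash
python3 -c "
from h import *
rep('a')"
```

```text
t 4.05 tcp [0.6152 0.159  0.0776] polar 0.0443 54.9 yaw 59.7 Ft 3.83 F [-4.3  0.2  2.6] M [-0.06  0.85  0.05]
```

```bash
python3 -c "
from h import *
plan((.517,-.0475),.128,111.3,6,((.6126,.1605,.1276),59.7))"
```

```text
-3.80 0.37 -0.01 0 0 -0.150; -3.81 -0.20 -0.01 0 0 -0.150; -3.74 -0.77 -0.01 0 0 -0.150; -3.58 -1.32 -0.01 0 0 -0.150; -3.34 -1.84 -0.01 0 0 -0.150; -3.03 -2.32 -0.01 0 0 -0.150
```

Emit:
carry_out --motion "0 -0.3 0 0 0 0; 0 0 -5 0 0 0; -3.8 0.37 0 0 0 -0.15; -3.81 -0.2 0 0 0 -0.15; -3.74 -0.77 0 0 0 -0.15; -3.58 -1.32 0 0 0 -0.15; -3.34 -1.84 0 0 0 -0.15; -3.03 -2.32 0 0 0 -0.15; 0 0 0 0 0 0; 0 0 0 0 0 0"

```text
t: 5.3
tcp_pos: [0.5173, -0.0468, 0.1273]
tool_rot: [[-0.361, 0.933, 0.001], [0.933, 0.361, -0.0], [-0.0, 0.001, -1.0]]
contact_force: [0.7, -0.1, -0.7]
finger_gap: 0.0275
gripper_force: 0.0
```

```bash
python3 -c "
from h import *
rep('c',-1)
import cv2
cv2.imwrite('pics/w4.png',arm.read_camera('wrist'))"
```

```text
t 5.3 tcp [ 0.5173 -0.0468  0.1273] polar 0.0397 -73.9 yaw 111.2 Ft 0.62 F [ 0.7 -0.1 -0.7] M [0.   0.02 0.  ]
```

View pics/w4.png

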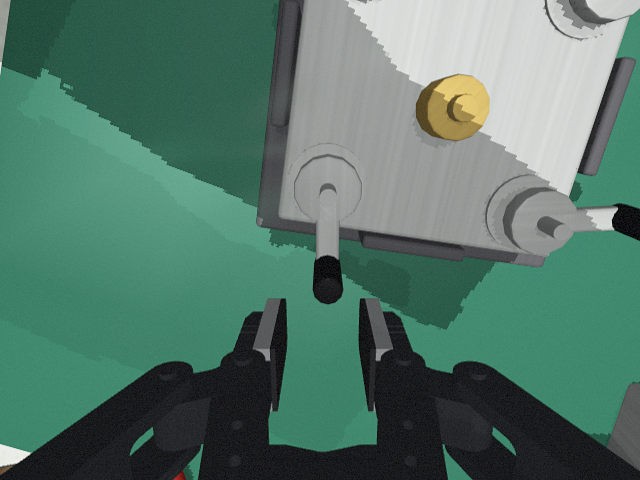

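Post c at (328,290) lies between the pads and lines up with its hub at (328,190). Descending and sweeping.

Emit:
carry_out --motion "0 0 2.4 0 0 0; 0 0 2.4 0 0 0; 0.01 -0.3 0 0 0 0.07; 0.01 -0.28 0.02 0 0 0.07"

```text
t: 5.85
tcp_pos: [0.5117, -0.0477, 0.0784]
tool_rot: [[-0.227, 0.974, -0.0], [0.974, 0.227, 0.0], [0.0, -0.0, -1.0]]
contact_force: [1.3, 1.0, -0.8]
finger_gap: 0.0275
gripper_force: 0.6
```

Emit:
carry_out --motion "0.02 -0.28 0.02 0 0 0.07"

```text
t: 5.98
tcp_pos: [0.5092, -0.0482, 0.0784]
tool_rot: [[-0.158, 0.987, 0.0], [0.987, 0.158, 0.0], [0.0, 0.0, -1.0]]
contact_force: [0.0, 0.5, -0.7]
finger_gap: 0.0278
gripper_force: 0.6
```

Emit:
carry_out --motion "0.02 -0.28 0.02 0 0 0.07"

```text
t: 6.1
tcp_pos: [0.5064, -0.0485, 0.0783]
tool_rot: [[-0.089, 0.996, 0.001], [0.996, 0.089, 0.0], [0.0, 0.001, -1.0]]
contact_force: [1.4, 0.2, -0.5]
finger_gap: 0.0281
gripper_force: 0.6
```

Emit:
carry_out --motion "0.02 -0.28 0.02 0 0 0.07"

```text
t: 6.22
tcp_pos: [0.5036, -0.0485, 0.0781]
tool_rot: [[-0.019, 1.0, 0.001], [1.0, 0.019, 0.0], [0.0, 0.001, -1.0]]
contact_force: [1.5, 0.6, -1.3]
finger_gap: 0.0276
gripper_force: 0.6
```

```bash
python3 -c "
from h import *
rep('c',-1)"
```

```text
t 6.22 tcp [ 0.5036 -0.0485  0.0781] polar 0.0399 -93.9 yaw 91.1 Ft 1.51 F [ 1.5  0.6 -1.3] M [ 0.16 -0.21 -0.04]
```

Emit:
carry_out --motion "0.02 -0.28 0.02 0 0 0.07"

```text
t: 6.35
tcp_pos: [0.5008, -0.0484, 0.0779]
tool_rot: [[0.051, 0.999, 0.001], [0.999, -0.051, 0.0], [0.0, 0.001, -1.0]]
contact_force: [1.6, 1.1, -0.8]
finger_gap: 0.0276
gripper_force: 0.6
```

Emit:
carry_out --motion "0.02 -0.28 0.02 0 0 0.07"

```text
t: 6.48
tcp_pos: [0.4981, -0.0481, 0.0777]
tool_rot: [[0.121, 0.993, 0.001], [0.993, -0.121, 0.0], [0.0, 0.001, -1.0]]
contact_force: [0.8, -0.4, -1.3]
finger_gap: 0.0276
gripper_force: 0.6
```

Emit:
carry_out --motion "0.02 -0.28 0.02 0 0 0.07"

```text
t: 6.6
tcp_pos: [0.4953, -0.0475, 0.0775]
tool_rot: [[0.19, 0.982, 0.001], [0.982, -0.19, 0.0], [0.0, 0.001, -1.0]]
contact_force: [1.0, 1.2, -1.0]
finger_gap: 0.0278
gripper_force: 0.6
```

```bash
python3 -c "
from h import *
rep('c',-1)"
```

```text
t 6.6 tcp [ 0.4953 -0.0475  0.0775] polar 0.0404 -105.8 yaw 79.0 Ft 0.74 F [ 1.   1.2 -1. ] M [ 0.13 -0.21 -0.03]
```

Emit:
carry_out --motion "0.02 -0.28 0.02 0 0 0.07"

```text
t: 6.72
tcp_pos: [0.4926, -0.0468, 0.0774]
tool_rot: [[0.258, 0.966, 0.001], [0.966, -0.258, 0.0], [0.0, 0.001, -1.0]]
contact_force: [0.6, 0.6, -1.8]
finger_gap: 0.028
gripper_force: 0.6
```

Emit:
carry_out --motion "0.02 -0.28 0.02 0 0 0.07"

```text
t: 6.85
tcp_pos: [0.49, -0.0459, 0.0772]
tool_rot: [[0.325, 0.946, 0.001], [0.946, -0.325, 0.0], [0.0, 0.001, -1.0]]
contact_force: [1.7, 0.4, 1.0]
finger_gap: 0.0278
gripper_force: 0.7
```

Emit:
carry_out --motion "0.02 -0.28 0.02 0 0 0.07"

```text
t: 6.98
tcp_pos: [0.4876, -0.0448, 0.077]
tool_rot: [[0.391, 0.921, 0.001], [0.921, -0.391, 0.0], [0.001, 0.001, -1.0]]
contact_force: [2.6, 0.4, -0.5]
finger_gap: 0.0279
gripper_force: 1.0
```

```bash
python3 -c "
from h import *
rep('c',-1)"
```

```text
t 6.97 tcp [ 0.4876 -0.0448  0.077 ] polar 0.0407 -117.4 yaw 67.0 Ft 2.23 F [ 2.6  0.4 -0.5] M [ 0.12 -0.47  0.03]
```

Emit:
carry_out --motion "0.02 -0.28 0.02 0 0 0.07"

```text
t: 7.1
tcp_pos: [0.4852, -0.0436, 0.0769]
tool_rot: [[0.454, 0.891, 0.001], [0.891, -0.454, 0.0], [0.001, 0.001, -1.0]]
contact_force: [2.3, 0.5, -0.9]
finger_gap: 0.0274
gripper_force: 1.3
```

Emit:
carry_out --motion "0.02 -0.28 0.02 0 0 0.07"

```text
t: 7.22
tcp_pos: [0.4831, -0.0422, 0.0767]
tool_rot: [[0.515, 0.857, 0.002], [0.857, -0.515, 0.0], [0.001, 0.002, -1.0]]
contact_force: [4.3, 1.3, -0.6]
finger_gap: 0.0276
gripper_force: 1.7
```

Emit:
carry_out --motion "0.02 -0.24 0.02 0 0 0.06"

```text
t: 7.35
tcp_pos: [0.4813, -0.0409, 0.0766]
tool_rot: [[0.566, 0.825, 0.002], [0.825, -0.566, -0.0], [0.001, 0.002, -1.0]]
contact_force: [4.7, -0.4, -1.1]
finger_gap: 0.0277
gripper_force: 2.0
```

```bash
python3 -c "
from h import *
rep('c',-1)
b=np.array(HUB['b'])
ph=np.radians(25);print(b+.04*np.array([np.cos(ph),np.sin(ph)])+.0035*np.array([np.sin(ph),-np.cos(ph)]))"
```

```text
t 7.35 tcp [ 0.4813 -0.0409  0.0766] polar 0.0408 -127.9 yaw 55.6 Ft 4.04 F [ 4.7 -0.4 -1.1] M [-0.02 -0.88  0.03]
[0.65143148 0.02903265]
```

```bash
python3 -c "
from h import *
plan((.6514,.0290),.128,205,15,((.4838,-.0426,.1266),55.6))"
```

```text
1.03 0.65 -0.01 0 0 -0.174; 0.90 0.82 -0.01 0 0 -0.174; 0.74 0.96 -0.01 0 0 -0.174; 0.56 1.08 -0.01 0 0 -0.174; 0.37 1.16 -0.01 0 0 -0.174; 0.16 1.20 -0.01 0 0 -0.174; -0.05 1.21 -0.01 0 0 -0.174; -0.26 1.19 -0.01 0 0 -0.174; -0.46 1.13 -0.01 0 0 -0.174; -0.65 1.03 -0.01 0 0 -0.174; -0.81 0.90 -0.01 0 0 -0.174; -0.96 0.75 -0.01 0 0 -0.174; -1.07 0.57 -0.01 0 0 -0.174; -1.16 0.38 -0.01 0 0 -0.174; -1.20 0.17 -0.01 0 0 -0.174
```

Emit:
carry_out --motion "0 0.3 0 0 0 0; 0 0 -5 0 0 0; 1.03 0.65 0 0 0 -0.174; 0.9 0.82 0 0 0 -0.174; 0.74 0.96 0 0 0 -0.174; 0.56 1.08 0 0 0 -0.174; 0.37 1.16 0 0 0 -0.174; 0.16 1.2 0 0 0 -0.174; -0.05 1.21 0 0 0 -0.174; -0.26 1.19 0 0 0 -0.174; -0.46 1.13 0 0 0 -0.174; -0.65 1.03 0 0 0 -0.174"

```text
t: 8.85
tcp_pos: [0.5947, 0.0051, 0.1261]
tool_rot: [[-0.912, 0.41, -0.0], [0.41, 0.912, 0.0], [0.0, -0.0, -1.0]]
contact_force: [-0.0, 0.1, 0.3]
finger_gap: 0.0281
gripper_force: 0.0
```

Emit:
carry_out --motion "-0.81 0.9 0 0 0 -0.174; -0.96 0.75 0 0 0 -0.174; -1.07 0.57 0 0 0 -0.174; -1.16 0.38 0 0 0 -0.174; -1.2 0.17 0 0 0 -0.174; 0 0 0 0 0 0; 0 0 0 0 0 0"

```text
t: 9.72
tcp_pos: [0.6496, 0.0286, 0.1261]
tool_rot: [[-0.906, -0.423, -0.001], [-0.423, 0.906, -0.0], [0.001, 0.0, -1.0]]
contact_force: [-0.4, 0.2, 0.3]
finger_gap: 0.0276
gripper_force: 0.0
```

```bash
python3 -c "
from h import *
rep('b',-1)
import cv2
cv2.imwrite('pics/w5.png',arm.read_camera('wrist'))"
```

```text
t 9.72 tcp [0.6496 0.0286 0.1261] polar 0.0383 20.4 yaw -155.0 Ft 0.35 F [-0.4  0.2  0.3] M [ 0.01 -0.02 -0.04]
```

View pics/w5.png

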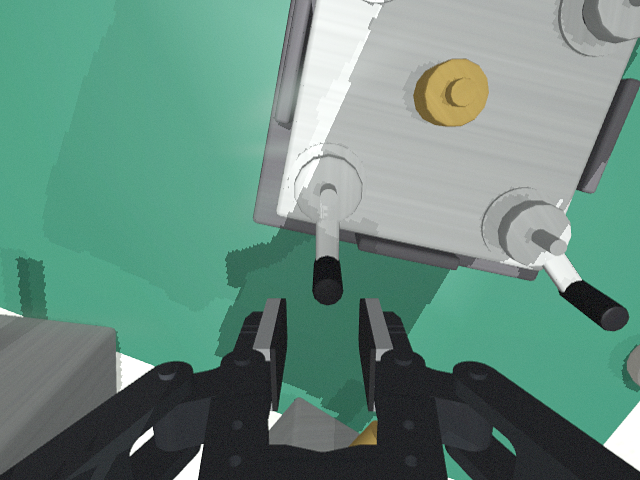

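Post b at (328,290) is centred the same way. Descending and sweeping.

Emit:
carry_out --motion "0 0 2.4 0 0 0; 0 0 2.4 0 0 0; 0.01 -0.3 0 0 0 0.07; 0.01 -0.28 0.02 0 0 0.07"

```text
t: 10.28
tcp_pos: [0.6515, 0.023, 0.0779]
tool_rot: [[-0.957, -0.29, -0.001], [-0.29, 0.957, 0.0], [0.001, 0.0, -1.0]]
contact_force: [-0.2, 0.9, 0.0]
finger_gap: 0.0279
gripper_force: 0.6
```

Emit:
carry_out --motion "0.02 -0.28 0.02 0 0 0.07"

```text
t: 10.4
tcp_pos: [0.6521, 0.0203, 0.0778]
tool_rot: [[-0.975, -0.223, -0.001], [-0.223, 0.975, 0.0], [0.001, 0.0, -1.0]]
contact_force: [-1.5, 0.4, -1.4]
finger_gap: 0.0276
gripper_force: 0.6
```

Emit:
carry_out --motion "0.02 -0.28 0.02 0 0 0.07"

```text
t: 10.52
tcp_pos: [0.6526, 0.0175, 0.0777]
tool_rot: [[-0.988, -0.154, -0.001], [-0.154, 0.988, 0.0], [0.001, 0.0, -1.0]]
contact_force: [-0.7, 1.2, -1.2]
finger_gap: 0.0278
gripper_force: 0.6
```

Emit:
carry_out --motion "0.02 -0.28 0.02 0 0 0.07"

```text
t: 10.65
tcp_pos: [0.6528, 0.0147, 0.0775]
tool_rot: [[-0.996, -0.085, -0.001], [-0.085, 0.996, 0.0], [0.001, 0.0, -1.0]]
contact_force: [-1.2, 1.3, -0.0]
finger_gap: 0.0277
gripper_force: 0.6
```

```bash
python3 -c "
from h import *
rep('b',-1)"
```

```text
t 10.65 tcp [0.6528 0.0147 0.0775] polar 0.0391 -0.8 yaw -175.1 Ft 1.35 F [-1.2  1.3 -0. ] M [ 0.22  0.2  -0.02]
```

Emit:
carry_out --motion "0.02 -0.28 0.02 0 0 0.07"

```text
t: 10.78
tcp_pos: [0.6528, 0.0119, 0.0773]
tool_rot: [[-1.0, -0.015, -0.001], [-0.015, 1.0, 0.0], [0.001, 0.0, -1.0]]
contact_force: [-1.1, 1.0, -0.2]
finger_gap: 0.0277
gripper_force: 0.6
```

Emit:
carry_out --motion "0.02 -0.28 0.02 0 0 0.07"

```text
t: 10.9
tcp_pos: [0.6527, 0.0091, 0.0771]
tool_rot: [[-0.998, 0.055, -0.001], [0.055, 0.998, 0.0], [0.001, 0.0, -1.0]]
contact_force: [-0.6, 1.7, 0.2]
finger_gap: 0.0277
gripper_force: 0.6
```

Emit:
carry_out --motion "0.02 -0.28 0.02 0 0 0.07"

```text
t: 11.02
tcp_pos: [0.6524, 0.0064, 0.077]
tool_rot: [[-0.992, 0.125, -0.0], [0.125, 0.992, 0.0], [0.0, 0.0, -1.0]]
contact_force: [-1.1, 0.6, -1.5]
finger_gap: 0.0279
gripper_force: 0.6
```

Emit:
carry_out --motion "0.02 -0.28 0.02 0 0 0.07"

```text
t: 11.15
tcp_pos: [0.6519, 0.0036, 0.0767]
tool_rot: [[-0.981, 0.194, -0.0], [0.194, 0.981, 0.0], [0.0, 0.0, -1.0]]
contact_force: [0.7, 1.9, -0.0]
finger_gap: 0.028
gripper_force: 0.5
```

Emit:
carry_out --motion "0.02 -0.28 0.02 0 0 0.07"

```text
t: 11.28
tcp_pos: [0.6512, 0.0009, 0.0766]
tool_rot: [[-0.965, 0.262, -0.0], [0.262, 0.965, 0.0], [0.0, 0.0, -1.0]]
contact_force: [0.2, 2.2, -0.1]
finger_gap: 0.0279
gripper_force: 0.5
```

Emit:
carry_out --motion "0.02 -0.28 0.02 0 0 0.07"

```text
t: 11.4
tcp_pos: [0.6502, -0.0017, 0.0763]
tool_rot: [[-0.944, 0.329, -0.0], [0.329, 0.944, 0.0], [0.0, 0.0, -1.0]]
contact_force: [-0.1, 1.5, 0.1]
finger_gap: 0.0274
gripper_force: 0.7
```

Emit:
carry_out --motion "0.02 -0.28 0.02 0 0 0.07"

```text
t: 11.52
tcp_pos: [0.6491, -0.0042, 0.0762]
tool_rot: [[-0.919, 0.394, -0.0], [0.394, 0.919, 0.001], [0.001, 0.0, -1.0]]
contact_force: [-0.7, 2.2, 0.9]
finger_gap: 0.028
gripper_force: 1.0
```

Emit:
carry_out --motion "0.02 -0.28 0.02 0 0 0.07"

```text
t: 11.65
tcp_pos: [0.6479, -0.0066, 0.076]
tool_rot: [[-0.889, 0.457, -0.0], [0.457, 0.889, 0.001], [0.001, 0.001, -1.0]]
contact_force: [0.1, 3.6, 0.0]
finger_gap: 0.0277
gripper_force: 1.4
```

Emit:
carry_out --motion "0.02 -0.28 0.02 0 0 0.07"

```text
t: 11.78
tcp_pos: [0.6464, -0.0089, 0.0758]
tool_rot: [[-0.855, 0.518, -0.0], [0.518, 0.855, 0.001], [0.001, 0.001, -1.0]]
contact_force: [-0.9, 4.2, 1.3]
finger_gap: 0.0277
gripper_force: 1.7
```

```bash
python3 -c "
from h import *
rep('b',-1)"
```

```text
t 11.78 tcp [ 0.6464 -0.0089  0.0758] polar 0.0407 -36.5 yaw 148.8 Ft 3.13 F [-0.9  4.2  1.3] M [0.91 0.04 0.03]
```

Emit:
carry_out --motion "0.02 -0.2 0.02 0 0 0.05"

```text
t: 11.9
tcp_pos: [0.6453, -0.0104, 0.0757]
tool_rot: [[-0.828, 0.56, -0.0], [0.56, 0.828, 0.001], [0.001, 0.001, -1.0]]
contact_force: [0.1, 5.0, 1.5]
finger_gap: 0.0274
gripper_force: 2.0
```

```bash
python3 -c "
from h import *
rep('b',-1)
s=arm.observe();q=s['tcp_pos']+.003*s['tool_rot'][:,1];q[2]+=.052;R=s['tool_rot']
plan((.4458,.0833),.128,208,7,(q,np.degrees(np.arctan2(R[1,0],R[0,0]))))"
```

```text
t 11.9 tcp [ 0.6453 -0.0104  0.0757] polar 0.0407 -39.2 yaw 145.9 Ft 4.2 F [0.1 5.  1.5] M [ 0.98 -0.03 -0.01]
3.11 -0.53 -0.00 0 0 -0.155; 3.16 -0.04 -0.00 0 0 -0.155; 3.12 0.44 -0.00 0 0 -0.155; 3.02 0.92 -0.00 0 0 -0.155; 2.84 1.37 -0.00 0 0 -0.155; 2.60 1.79 -0.00 0 0 -0.155; 2.29 2.17 -0.00 0 0 -0.155
```

Emit:
carry_out --motion "0 0.3 0 0 0 0; 0 0 -5.2 0 0 0; 3.11 -0.53 0 0 0 -0.155; 3.16 -0.04 0 0 0 -0.155; 3.12 0.44 0 0 0 -0.155; 3.02 0.92 0 0 0 -0.155; 2.84 1.37 0 0 0 -0.155; 2.6 1.79 0 0 0 -0.155; 2.29 2.17 0 0 0 -0.155; 0 0 0 0 0 0; 0 0 0 0 0 0"

```text
t: 13.28
tcp_pos: [0.4466, 0.0817, 0.1278]
tool_rot: [[-0.881, -0.473, 0.001], [-0.473, 0.881, -0.0], [-0.001, -0.001, -1.0]]
contact_force: [0.7, -0.1, 0.2]
finger_gap: 0.028
gripper_force: 0.0
```

```bash
python3 -c "
from h import *
rep('d')
import cv2
cv2.imwrite('pics/w6.png',arm.read_camera('wrist'))"
```

```text
t 13.28 tcp [0.4466 0.0817 0.1278] polar 0.0395 -154.6 yaw -151.8 Ft 0.4 F [ 0.7 -0.1  0.2] M [ 0.07 -0.    0.01]
```

View pics/w6.png

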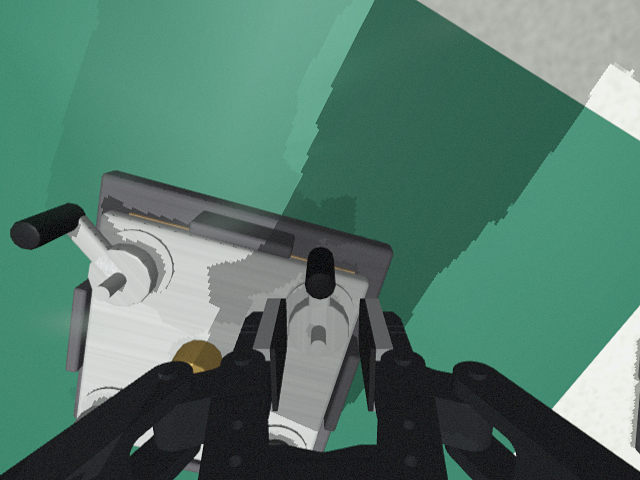

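Post d at (319,287) is between the pads. Descending and sweeping.

Emit:
carry_out --motion "0 0.1 2.4 0 0 0; 0 0.1 2.4 0 0 0; -0.01 0.3 0 0 0 0.07; -0.01 0.28 0.02 0 0 0.07"

```text
t: 13.82
tcp_pos: [0.4432, 0.0885, 0.0788]
tool_rot: [[-0.939, -0.343, -0.0], [-0.343, 0.939, -0.0], [0.001, -0.0, -1.0]]
contact_force: [0.7, -0.7, -0.0]
finger_gap: 0.0273
gripper_force: 0.7
```

Emit:
carry_out --motion "-0.02 0.28 0.02 0 0 0.07"

```text
t: 13.95
tcp_pos: [0.4426, 0.0912, 0.0788]
tool_rot: [[-0.961, -0.276, 0.0], [-0.276, 0.961, -0.0], [0.0, -0.0, -1.0]]
contact_force: [0.0, -1.0, -1.1]
finger_gap: 0.0277
gripper_force: 0.7
```

Emit:
carry_out --motion "-0.02 0.28 0.02 0 0 0.07"

```text
t: 14.08
tcp_pos: [0.4421, 0.094, 0.0787]
tool_rot: [[-0.978, -0.208, 0.0], [-0.208, 0.978, -0.0], [-0.0, -0.0, -1.0]]
contact_force: [1.0, -1.0, -0.7]
finger_gap: 0.0276
gripper_force: 0.6
```

Emit:
carry_out --motion "-0.02 0.28 0.02 0 0 0.07"

```text
t: 14.2
tcp_pos: [0.4417, 0.0967, 0.0785]
tool_rot: [[-0.99, -0.14, 0.0], [-0.14, 0.99, -0.0], [-0.0, -0.0, -1.0]]
contact_force: [-0.0, -2.0, -1.3]
finger_gap: 0.0279
gripper_force: 0.6
```

```bash
python3 -c "
from h import *
rep('d')"
```

```text
t 14.2 tcp [0.4417 0.0967 0.0785] polar 0.0406 -177.2 yaw -172.0 Ft 1.98 F [-0.  -2.  -1.3] M [-0.18 -0.17 -0.02]
```

Emit:
carry_out --motion "-0.02 0.28 0.02 0 0 0.07"

```text
t: 14.32
tcp_pos: [0.4416, 0.0996, 0.0784]
tool_rot: [[-0.998, -0.07, 0.0], [-0.07, 0.998, -0.0], [-0.0, -0.0, -1.0]]
contact_force: [0.7, -0.8, -0.7]
finger_gap: 0.0278
gripper_force: 0.6
```

Emit:
carry_out --motion "-0.02 0.28 0.02 0 0 0.07"

```text
t: 14.45
tcp_pos: [0.4416, 0.1024, 0.0782]
tool_rot: [[-1.0, 0.0, 0.001], [0.0, 1.0, -0.0], [-0.001, -0.0, -1.0]]
contact_force: [0.9, -1.2, 0.4]
finger_gap: 0.0275
gripper_force: 0.6
```

Emit:
carry_out --motion "-0.02 0.28 0.02 0 0 0.07"

```text
t: 14.58
tcp_pos: [0.4418, 0.1052, 0.078]
tool_rot: [[-0.998, 0.07, 0.0], [0.07, 0.998, -0.0], [-0.001, -0.0, -1.0]]
contact_force: [0.9, -0.9, 0.7]
finger_gap: 0.0275
gripper_force: 0.6
```

Emit:
carry_out --motion "-0.02 0.28 0.02 0 0 0.07"

```text
t: 14.7
tcp_pos: [0.4421, 0.1079, 0.0778]
tool_rot: [[-0.99, 0.14, 0.0], [0.14, 0.99, -0.0], [-0.0, -0.0, -1.0]]
contact_force: [1.0, -0.4, -0.3]
finger_gap: 0.0276
gripper_force: 0.6
```

Emit:
carry_out --motion "-0.02 0.28 0.02 0 0 0.07"

```text
t: 14.82
tcp_pos: [0.4427, 0.1107, 0.0776]
tool_rot: [[-0.978, 0.208, 0.0], [0.208, 0.978, -0.0], [-0.0, -0.0, -1.0]]
contact_force: [0.0, -0.6, -0.4]
finger_gap: 0.028
gripper_force: 0.6
```

Emit:
carry_out --motion "-0.02 0.28 0.02 0 0 0.07"

```text
t: 14.95
tcp_pos: [0.4435, 0.1134, 0.0774]
tool_rot: [[-0.961, 0.276, 0.0], [0.276, 0.961, -0.0], [-0.001, -0.0, -1.0]]
contact_force: [0.9, -1.7, -0.5]
finger_gap: 0.0274
gripper_force: 0.7
```

```bash
python3 -c "
from h import *
rep('d')"
```

```text
t 14.95 tcp [0.4435 0.1134 0.0774] polar 0.0415 159.3 yaw 164.0 Ft 1.37 F [ 0.9 -1.7 -0.5] M [-0.29 -0.14  0.06]
```

Emit:
carry_out --motion "-0.02 0.28 0.02 0 0 0.07"

```text
t: 15.08
tcp_pos: [0.4445, 0.116, 0.0772]
tool_rot: [[-0.939, 0.343, 0.0], [0.343, 0.939, -0.001], [-0.001, -0.0, -1.0]]
contact_force: [0.6, -1.5, 0.2]
finger_gap: 0.0278
gripper_force: 1.0
```

Emit:
carry_out --motion "-0.02 0.28 0.02 0 0 0.07"

```text
t: 15.2
tcp_pos: [0.4456, 0.1184, 0.077]
tool_rot: [[-0.913, 0.408, 0.001], [0.408, 0.913, -0.001], [-0.001, -0.001, -1.0]]
contact_force: [0.8, -3.4, 0.1]
finger_gap: 0.0279
gripper_force: 1.3
```

Emit:
carry_out --motion "-0.02 0.28 0.02 0 0 0.07"

```text
t: 15.32
tcp_pos: [0.4469, 0.1208, 0.0767]
tool_rot: [[-0.882, 0.471, 0.0], [0.471, 0.882, -0.001], [-0.001, -0.001, -1.0]]
contact_force: [1.1, -4.3, 0.2]
finger_gap: 0.0277
gripper_force: 1.7
```

```bash
python3 -c "
from h import *
rep('d')"
```

```text
t 15.32 tcp [0.4469 0.1208 0.0767] polar 0.0417 148.0 yaw 151.9 Ft 3.22 F [ 1.1 -4.3  0.2] M [-0.83 -0.23  0.01]
```

Emit:
carry_out --motion "-0.02 0.2 0.02 0 0 0.05"

```text
t: 15.45
tcp_pos: [0.448, 0.1225, 0.0766]
tool_rot: [[-0.858, 0.514, 0.0], [0.514, 0.858, -0.001], [-0.001, -0.001, -1.0]]
contact_force: [-0.4, -5.2, 2.0]
finger_gap: 0.0279
gripper_force: 2.0
```

```bash
python3 -c "
from h import *
rep('d')
s=arm.observe();q=s['tcp_pos']-.003*s['tool_rot'][:,1];q[2]+=.052;R=s['tool_rot']
plan((.6126,.1605),.128,59.7,9,(q,np.degrees(np.arctan2(R[1,0],R[0,0]))))"
```

```text
t 15.45 tcp [0.448  0.1225 0.0766] polar 0.0417 145.3 yaw 149.1 Ft 4.61 F [-0.4 -5.2  2. ] M [-0.88 -0.04  0.  ]
-1.35 1.34 0.01 0 0 0.173; -1.10 1.55 0.01 0 0 0.173; -0.82 1.72 0.01 0 0 0.173; -0.51 1.83 0.01 0 0 0.173; -0.19 1.89 0.01 0 0 0.173; 0.14 1.89 0.01 0 0 0.173; 0.47 1.84 0.01 0 0 0.173; 0.78 1.73 0.01 0 0 0.173; 1.07 1.57 0.01 0 0 0.173
```

Emit:
carry_out --motion "0 -0.3 0 0 0 0; 0 0 -5.2 0 0 0; -1.35 1.34 0 0 0 0.173; -1.1 1.55 0 0 0 0.173; -0.82 1.72 0 0 0 0.173; -0.51 1.83 0 0 0 0.173; -0.19 1.89 0 0 0 0.173; 0.14 1.89 0 0 0 0.173; 0.47 1.84 0 0 0 0.173; 0.78 1.73 0 0 0 0.173; 1.07 1.57 0 0 0 0.173; 0 0 0 0 0 0"

```text
t: 16.95
tcp_pos: [0.6121, 0.1619, 0.128]
tool_rot: [[0.498, 0.867, -0.0], [0.867, -0.498, 0.0], [-0.0, -0.0, -1.0]]
contact_force: [-0.4, -1.1, -0.8]
finger_gap: 0.0277
gripper_force: 0.0
```

```bash
python3 -c "
from h import *
rep('a')
plan((.6124,.1607),.076,59.7,2)"
```

```text
t 16.95 tcp [0.6121 0.1619 0.128 ] polar 0.0452 60.2 yaw 60.1 Ft -0.19 F [-0.4 -1.1 -0.8] M [ 0.03  0.05 -0.  ]
-0.05 0.04 2.60 0 0 0.004; -0.05 0.04 2.60 0 0 0.004
```

Emit:
carry_out --motion "-0.1 0.04 2.6 0 0 0; -0.1 0.04 2.6 0 0 0; 0 0 0 0 0 0; -0.01 0.28 0 0 0 0.07"

```text
t: 17.45
tcp_pos: [0.6131, 0.1584, 0.0777]
tool_rot: [[0.557, 0.831, 0.0], [0.831, -0.557, 0.0], [0.0, 0.0, -1.0]]
contact_force: [-0.1, 0.7, 0.7]
finger_gap: 0.0276
gripper_force: 0.0
```

Emit:
carry_out --motion "-0.02 0.4 0.03 0 0 0.1"

```text
t: 17.58
tcp_pos: [0.6162, 0.1561, 0.0777]
tool_rot: [[0.638, 0.77, 0.0], [0.77, -0.638, 0.0], [0.0, -0.0, -1.0]]
contact_force: [-5.0, 1.1, 1.8]
finger_gap: 0.0276
gripper_force: 2.2
```

Emit:
carry_out --motion "-0.02 0.4 0.03 0 0 0.1"

```text
t: 17.7
tcp_pos: [0.6188, 0.1535, 0.0774]
tool_rot: [[0.712, 0.702, -0.0], [0.702, -0.712, 0.001], [0.0, -0.001, -1.0]]
contact_force: [-5.7, 2.2, 3.3]
finger_gap: 0.028
gripper_force: 2.7
```

Emit:
carry_out --motion "-0.02 0.4 0.03 0 0 0.1"

```text
t: 17.82
tcp_pos: [0.6215, 0.1507, 0.0771]
tool_rot: [[0.778, 0.628, -0.0], [0.628, -0.778, 0.001], [0.0, -0.001, -1.0]]
contact_force: [-6.0, 2.6, 4.5]
finger_gap: 0.0275
gripper_force: 3.3
```

```bash
python3 -c "
from h import *
rep('a')"
```

```text
t 17.82 tcp [0.6215 0.1507 0.0771] polar 0.0423 41.4 yaw 38.9 Ft 5.79 F [-6.   2.6  4.5] M [0.68 1.33 0.07]
```

```bash
cat >> h.py <<'E'
def phi(n,sgn=1):
    s=arm.observe();R=s['tool_rot'];v=s['tcp_pos'][:2]-HUB[n];c=(sgn*R[:2,1]@v-.007)/.04
    print("nut angle",round(np.degrees(np.arctan2(sgn*R[1,0],sgn*R[0,0])-np.arcsin(c))%360,1),"tilt",round(np.degrees(np.arcsin(c)),1),"rad x",(sgn*R[:2,0]@v).round(4));rep(n,sgn)
E
python3 -c "
from h import *
phi('a')"
```

```text
nut angle 51.6 tilt -12.8 rad x 0.0423
t 17.82 tcp [0.6215 0.1507 0.0771] polar 0.0423 41.4 yaw 38.9 Ft 5.79 F [-6.   2.6  4.5] M [0.68 1.33 0.07]
```

Emit:
carry_out --motion "-0.05 0.44 0.03 0 0 0.1"

```text
t: 17.95
tcp_pos: [0.6239, 0.1473, 0.077]
tool_rot: [[0.837, 0.547, -0.0], [0.547, -0.837, 0.002], [0.001, -0.002, -1.0]]
contact_force: [-6.2, 7.3, 4.5]
finger_gap: 0.0279
gripper_force: 4.9
```

Emit:
carry_out --motion "-0.05 0.44 0.03 0 0 0.1"

```text
t: 18.08
tcp_pos: [0.6263, 0.1436, 0.0768]
tool_rot: [[0.888, 0.461, 0.001], [0.461, -0.888, 0.002], [0.002, -0.002, -1.0]]
contact_force: [-4.1, 9.7, 4.2]
finger_gap: 0.0279
gripper_force: 5.3
```

Emit:
carry_out --motion "-0.05 0.44 0.03 0 0 0.08"

```text
t: 18.2
tcp_pos: [0.6282, 0.14, 0.0767]
tool_rot: [[0.921, 0.389, 0.001], [0.389, -0.921, 0.004], [0.003, -0.003, -1.0]]
contact_force: [-0.8, 13.1, 4.5]
finger_gap: 0.0276
gripper_force: 6.5
```

```bash
python3 -c "
from h import *
phi('a')"
```

```text
nut angle 34.4 tilt -11.5 rad x 0.0422
t 18.2 tcp [0.6282 0.14   0.0767] polar 0.0422 24.2 yaw 22.9 Ft 12.43 F [-0.8 13.1  4.5] M [ 2.66  0.43 -0.13]
```

Emit:
carry_out --motion "-0.05 0.44 0.03 0 0 0.08"

```text
t: 18.32
tcp_pos: [0.63, 0.1362, 0.0766]
tool_rot: [[0.949, 0.315, 0.002], [0.315, -0.949, 0.004], [0.004, -0.003, -1.0]]
contact_force: [2.4, 14.1, 4.1]
finger_gap: 0.028
gripper_force: 6.5
```

```bash
python3 -c "
from h import *
phi('a')"
```

```text
nut angle 28.6 tilt -10.3 rad x 0.0425
t 18.32 tcp [0.63   0.1362 0.0766] polar 0.0425 18.5 yaw 18.3 Ft 12.61 F [ 2.4 14.1  4.1] M [ 2.9  -0.25 -0.16]
```

Emit:
carry_out --motion "-0.08 0.34 0.03 0 0 0.04"

```text
t: 18.45
tcp_pos: [0.631, 0.1329, 0.0765]
tool_rot: [[0.961, 0.277, 0.004], [0.277, -0.961, 0.005], [0.005, -0.004, -1.0]]
contact_force: [4.8, 16.2, 2.9]
finger_gap: 0.0275
gripper_force: 7.1
```

```bash
python3 -c "
from h import *
phi('a')"
```

```text
nut angle 23.8 tilt -7.7 rad x 0.0425
t 18.45 tcp [0.631  0.1329 0.0765] polar 0.0425 13.9 yaw 16.1 Ft 14.24 F [ 4.8 16.2  2.9] M [ 3.29 -1.03 -0.18]
```

Emit:
carry_out --motion "-0.08 0.34 0.03 0 0 0.04"

```text
t: 18.58
tcp_pos: [0.6314, 0.1295, 0.0763]
tool_rot: [[0.971, 0.239, 0.004], [0.239, -0.971, 0.005], [0.006, -0.004, -1.0]]
contact_force: [6.6, 17.0, 3.7]
finger_gap: 0.0279
gripper_force: 7.7
```

```bash
python3 -c "
from h import *
phi('a')"
```

```text
nut angle 19.1 tilt -5.2 rad x 0.0421
t 18.57 tcp [0.6314 0.1295 0.0763] polar 0.0423 9.3 yaw 13.8 Ft 14.99 F [ 6.6 17.   3.7] M [ 3.54 -1.29 -0.21]
```

```bash
python3 -c "
from h import *
s=arm.observe();q=s['tcp_pos']-.004*s['tool_rot'][:,1];q[2]=.130;R=s['tool_rot']
plan((.4838,-.0426),.128,55.6,6,(q,np.degrees(np.arctan2(R[1,0],R[0,0]))))"
```

```text
-3.07 2.26 0.03 0 0 -0.121; -3.33 1.87 0.03 0 0 -0.121; -3.53 1.46 0.03 0 0 -0.121; -3.68 1.02 0.03 0 0 -0.121; -3.78 0.57 0.03 0 0 -0.121; -3.82 0.10 0.03 0 0 -0.121
```

Emit:
carry_out --motion "0 -0.5 0 0 0 0; 0 0 -5.4 0 0 0; -3.07 2.26 0 0 0 -0.121; -3.33 1.87 0 0 0 -0.121; -3.53 1.46 0 0 0 -0.121; -3.68 1.02 0 0 0 -0.121; -3.78 0.57 0 0 0 -0.121; -3.82 0.1 0 0 0 -0.121; 0 0 0 0 0 0; 0 0 0 0 0 0"

```text
t: 19.82
tcp_pos: [0.4816, -0.0431, 0.1287]
tool_rot: [[0.57, 0.822, 0.001], [0.822, -0.57, -0.0], [0.0, 0.001, -1.0]]
contact_force: [0.3, 0.4, -0.9]
finger_gap: 0.0277
gripper_force: 0.0
```

```bash
python3 -c "
from h import *
phi('c',-1)
plan((.4838,-.0426),.075,55.6,2)"
```

```text
nut angle 244.4 tilt -9.1 rad x 0.0423
t 19.82 tcp [ 0.4816 -0.0431  0.1287] polar 0.0423 -125.6 yaw 55.2 Ft -0.01 F [ 0.3  0.4 -0.9] M [ 0.04 -0.03  0.02]
0.08 0.07 2.68 0 0 -0.003; 0.08 0.07 2.68 0 0 -0.003
```

Emit:
carry_out --motion "0.08 0.05 2.6 0 0 0; 0.08 0.05 2.6 0 0 0; 0 0 0 0 0 0; 0.01 -0.28 0.02 0 0 0.04"

```text
t: 20.32
tcp_pos: [0.4815, -0.0404, 0.0766]
tool_rot: [[0.602, 0.798, 0.0], [0.798, -0.602, -0.0], [0.0, 0.0, -1.0]]
contact_force: [-0.6, -0.3, 1.3]
finger_gap: 0.0279
gripper_force: 0.2
```

Emit:
carry_out --motion "0.02 -0.4 0.03 0 0 0.08; 0.02 -0.4 0.03 0 0 0.08"

```text
t: 20.58
tcp_pos: [0.4766, -0.0357, 0.0766]
tool_rot: [[0.723, 0.691, 0.003], [0.691, -0.723, -0.002], [0.001, 0.003, -1.0]]
contact_force: [4.9, -6.0, -5.5]
finger_gap: 0.028
gripper_force: 3.7
```

Emit:
carry_out --motion "0.02 -0.4 0.03 0 0 0.08"

```text
t: 20.7
tcp_pos: [0.4741, -0.033, 0.0764]
tool_rot: [[0.776, 0.63, 0.003], [0.63, -0.776, -0.002], [0.001, 0.004, -1.0]]
contact_force: [4.5, -7.2, -3.5]
finger_gap: 0.0281
gripper_force: 4.3
```

Emit:
carry_out --motion "0.02 -0.4 0.03 0 0 0.08"

```text
t: 20.82
tcp_pos: [0.4717, -0.0299, 0.0761]
tool_rot: [[0.824, 0.566, 0.003], [0.566, -0.824, -0.003], [0.001, 0.004, -1.0]]
contact_force: [4.0, -9.5, -4.1]
finger_gap: 0.0277
gripper_force: 5.2
```

```bash
python3 -c "
from h import *
phi('c',-1)"
```

```text
nut angle 221.5 tilt -7.0 rad x 0.0405
t 20.82 tcp [ 0.4717 -0.0299  0.0761] polar 0.0406 -148.5 yaw 34.5 Ft 10.05 F [ 4.  -9.5 -4.1] M [-1.74 -1.01 -0.08]
```

Emit:
carry_out --motion "0.02 -0.4 0.03 0 0 0.08; 0.02 -0.4 0.03 0 0 0.08"

```text
t: 21.08
tcp_pos: [0.4679, -0.0232, 0.0756]
tool_rot: [[0.904, 0.428, 0.003], [0.428, -0.904, -0.003], [0.002, 0.004, -1.0]]
contact_force: [4.6, -9.7, -2.1]
finger_gap: 0.0274
gripper_force: 5.1
```

Emit:
carry_out --motion "0.02 -0.4 0.03 0 0 0.08"

```text
t: 21.2
tcp_pos: [0.4664, -0.0196, 0.0754]
tool_rot: [[0.935, 0.354, 0.003], [0.354, -0.935, -0.004], [0.002, 0.005, -1.0]]
contact_force: [4.8, -11.0, -0.8]
finger_gap: 0.0278
gripper_force: 6.2
```

```bash
python3 -c "
from h import *
phi('c',-1)"
```

```text
nut angle 205.1 tilt -4.4 rad x 0.0412
t 21.2 tcp [ 0.4664 -0.0196  0.0754] polar 0.0414 -164.8 yaw 20.7 Ft 12.02 F [  4.8 -11.   -0.8] M [-2.17 -0.97 -0.06]
```

Emit:
carry_out --motion "0.02 -0.4 0.03 0 0 0.08"

```text
t: 21.32
tcp_pos: [0.4653, -0.0157, 0.0751]
tool_rot: [[0.961, 0.278, 0.004], [0.278, -0.961, -0.003], [0.003, 0.004, -1.0]]
contact_force: [4.0, -9.4, -0.6]
finger_gap: 0.0277
gripper_force: 5.2
```

```bash
python3 -c "
from h import *
phi('c',-1)
s=arm.observe();q=s['tcp_pos']+.004*s['tool_rot'][:,1];q[2]=.130;R=s['tool_rot']
plan((.647,-.008),.128,145.9,12,(q,np.degrees(np.arctan2(R[1,0],R[0,0]))))"
```

```text
nut angle 199.5 tilt -3.3 rad x 0.0413
t 21.32 tcp [ 0.4653 -0.0157  0.0751] polar 0.0416 -170.3 yaw 16.2 Ft 10.11 F [ 4.  -9.4 -0.6] M [-1.94 -0.74  0.01]
1.47 0.33 0.02 0 0 -0.189; 1.39 0.60 0.02 0 0 -0.189; 1.25 0.85 0.02 0 0 -0.189; 1.07 1.07 0.02 0 0 -0.189; 0.85 1.25 0.02 0 0 -0.189; 0.60 1.38 0.02 0 0 -0.189; 0.33 1.47 0.02 0 0 -0.189; 0.05 1.51 0.02 0 0 -0.189; -0.24 1.49 0.02 0 0 -0.189; -0.51 1.42 0.02 0 0 -0.189; -0.77 1.30 0.02 0 0 -0.189; -1.00 1.13 0.02 0 0 -0.189
```

```bash
python3 -c "
from h import *
s=arm.observe();q=s['tcp_pos']+.004*s['tool_rot'][:,1];q[2]=.130;R=s['tool_rot']
plan((.647,-.008),.128,145.9,13,(q,np.degrees(np.arctan2(R[1,0],R[0,0]))))"
```

```text
1.36 0.30 0.02 0 0 -0.174; 1.29 0.53 0.02 0 0 -0.174; 1.17 0.75 0.02 0 0 -0.174; 1.03 0.94 0.02 0 0 -0.174; 0.85 1.10 0.02 0 0 -0.174; 0.65 1.23 0.02 0 0 -0.174; 0.42 1.33 0.02 0 0 -0.174; 0.19 1.38 0.02 0 0 -0.174; -0.06 1.39 0.02 0 0 -0.174; -0.30 1.36 0.02 0 0 -0.174; -0.53 1.29 0.02 0 0 -0.174; -0.74 1.18 0.02 0 0 -0.174; -0.94 1.03 0.02 0 0 -0.174
```

Emit:
carry_out --motion "0 0.5 0 0 0 0; 0 0 -5.5 0 0 0; 1.36 0.3 0 0 0 -0.174; 1.29 0.53 0 0 0 -0.174; 1.17 0.75 0 0 0 -0.174; 1.03 0.94 0 0 0 -0.174; 0.85 1.1 0 0 0 -0.174; 0.65 1.23 0 0 0 -0.174; 0.42 1.33 0 0 0 -0.174; 0.19 1.38 0 0 0 -0.174; -0.06 1.39 0 0 0 -0.174; -0.3 1.36 0 0 0 -0.174"

```text
t: 22.82
tcp_pos: [0.6041, -0.0101, 0.1291]
tool_rot: [[-0.445, 0.895, 0.0], [0.895, 0.445, 0.0], [0.0, 0.0, -1.0]]
contact_force: [-0.3, -0.2, 0.6]
finger_gap: 0.0276
gripper_force: 0.0
```

Emit:
carry_out --motion "-0.53 1.29 0 0 0 -0.174; -0.74 1.18 0 0 0 -0.174; -0.94 1.03 0 0 0 -0.174; 0 0 0 0 0 0; 0 0 0 0 0 0"

```text
t: 23.45
tcp_pos: [0.6447, -0.0075, 0.1286]
tool_rot: [[-0.826, 0.563, -0.0], [0.563, 0.826, 0.0], [0.0, -0.0, -1.0]]
contact_force: [0.1, 0.1, 0.2]
finger_gap: 0.0281
gripper_force: 0.0
```

```bash
python3 -c "
from h import *
phi('b',-1)
plan((.647,-.008),.075,145.9,2)"
```

```text
nut angle 333.9 tilt -8.1 rad x 0.0385
t 23.45 tcp [ 0.6447 -0.0075  0.1286] polar 0.0385 -36.3 yaw 145.7 Ft 0.09 F [0.1 0.1 0.2] M [-0.   -0.01  0.01]
-0.11 0.04 2.68 0 0 -0.001; -0.11 0.04 2.68 0 0 -0.001
```

Emit:
carry_out --motion "-0.1 0.05 2.6 0 0 0; -0.1 0.05 2.6 0 0 0; 0 0 0 0 0 0; 0.01 -0.28 0.02 0 0 0.04"

```text
t: 23.95
tcp_pos: [0.6458, -0.0101, 0.0773]
tool_rot: [[-0.804, 0.595, 0.001], [0.595, 0.804, -0.0], [-0.001, 0.0, -1.0]]
contact_force: [-0.4, 0.3, 0.3]
finger_gap: 0.0276
gripper_force: 0.0
```

Emit:
carry_out --motion "0.02 -0.4 0.03 0 0 0.08; 0.02 -0.4 0.03 0 0 0.08"

```text
t: 24.2
tcp_pos: [0.6412, -0.0157, 0.0771]
tool_rot: [[-0.697, 0.717, 0.003], [0.717, 0.697, 0.001], [-0.001, 0.003, -1.0]]
contact_force: [3.4, 6.4, -1.4]
finger_gap: 0.0279
gripper_force: 3.2
```

Emit:
carry_out --motion "0.02 -0.4 0.03 0 0 0.08"

```text
t: 24.32
tcp_pos: [0.6385, -0.0183, 0.077]
tool_rot: [[-0.638, 0.77, 0.003], [0.77, 0.638, 0.001], [-0.001, 0.003, -1.0]]
contact_force: [4.1, 5.6, -1.2]
finger_gap: 0.0277
gripper_force: 3.4
```

Emit:
carry_out --motion "0.02 -0.4 0.03 0 0 0.08"

```text
t: 24.45
tcp_pos: [0.6355, -0.0207, 0.0767]
tool_rot: [[-0.574, 0.819, 0.004], [0.819, 0.574, 0.001], [-0.001, 0.004, -1.0]]
contact_force: [5.7, 6.5, -1.5]
finger_gap: 0.028
gripper_force: 3.6
```

```bash
python3 -c "
from h import *
phi('b',-1)"
```

```text
nut angle 311.1 tilt -6.0 rad x 0.042
t 24.45 tcp [ 0.6355 -0.0207  0.0767] polar 0.042 -58.8 yaw 125.0 Ft 8.37 F [ 5.7  6.5 -1.5] M [ 1.19 -0.89  0.01]
```

Emit:
carry_out --motion "0.02 -0.4 0.03 0 0 0.08; 0.02 -0.4 0.03 0 0 0.08"

```text
t: 24.7
tcp_pos: [0.6289, -0.0246, 0.0763]
tool_rot: [[-0.436, 0.9, 0.005], [0.9, 0.436, 0.002], [-0.001, 0.005, -1.0]]
contact_force: [6.8, 6.8, 0.0]
finger_gap: 0.0279
gripper_force: 4.5
```

Emit:
carry_out --motion "0.02 -0.4 0.03 0 0 0.08"

```text
t: 24.82
tcp_pos: [0.6251, -0.0262, 0.076]
tool_rot: [[-0.363, 0.932, 0.004], [0.932, 0.363, 0.001], [-0.0, 0.004, -1.0]]
contact_force: [6.5, 7.9, 1.0]
finger_gap: 0.0283
gripper_force: 4.5
```

```bash
python3 -c "
from h import *
phi('b',-1)"
```

```text
nut angle 294.9 tilt -3.7 rad x 0.0428
t 24.82 tcp [ 0.6251 -0.0262  0.076 ] polar 0.0431 -74.6 yaw 111.3 Ft 8.97 F [6.5 7.9 1. ] M [ 1.51 -1.3   0.01]
```

Emit:
carry_out --motion "0.02 -0.4 0.03 0 0 0.08"

```text
t: 24.95
tcp_pos: [0.6217, -0.0274, 0.0758]
tool_rot: [[-0.288, 0.958, 0.005], [0.958, 0.288, 0.002], [0.0, 0.005, -1.0]]
contact_force: [5.9, 7.6, -0.1]
finger_gap: 0.0281
gripper_force: 4.2
```

```bash
python3 -c "
from h import *
phi('b',-1)"
```

```text
nut angle 290.1 tilt -3.4 rad x 0.0431
t 24.95 tcp [ 0.6217 -0.0274  0.0758] polar 0.0434 -79.4 yaw 106.7 Ft 7.83 F [ 5.9  7.6 -0.1] M [ 1.56 -1.23  0.04]
```

```bash
python3 -c "
from h import *
s=arm.observe();print(s['joint_vel'],s['joint_efforts'],s['qpos'])"
```

```text
[-1.41016489 -2.71530745 -5.04806308 -2.52412197  0.18404284 34.99066733] [ -5.64605579 -80.59518099  31.84230208   2.55737409  -2.78409183
  -1.22809645] [-10.08893209  28.95923827  -5.57184561  55.20302386   0.15397403
  63.20120729]
```

Emit:
carry_out --motion "-0.02 -0.4 0.03 0 0 0.08"

```text
t: 25.08
tcp_pos: [0.618, -0.0286, 0.0755]
tool_rot: [[-0.21, 0.978, 0.005], [0.978, 0.21, 0.002], [0.001, 0.005, -1.0]]
contact_force: [9.3, 8.1, 0.8]
finger_gap: 0.0278
gripper_force: 5.4
```

```bash
python3 -c "
from h import *
phi('b',-1)
s=arm.observe();q=s['tcp_pos']+.004*s['tool_rot'][:,1];q[2]=.130;R=s['tool_rot']
plan((.4465,.1199),.128,149.1,6,(q,np.degrees(np.arctan2(R[1,0],R[0,0]))))"
```

```text
nut angle 284.9 tilt -2.8 rad x 0.0438
t 25.07 tcp [ 0.618  -0.0286  0.0755] polar 0.0441 -84.5 yaw 102.1 Ft 10.8 F [9.3 8.1 0.8] M [ 1.61 -1.83  0.05]
3.02 -2.34 0.03 0 0 -0.137; 3.31 -1.91 0.03 0 0 -0.137; 3.54 -1.44 0.03 0 0 -0.137; 3.70 -0.94 0.03 0 0 -0.137; 3.80 -0.43 0.03 0 0 -0.137; 3.82 0.09 0.03 0 0 -0.137
```

Emit:
carry_out --motion "0 0.5 0 0 0 0; 0 0 -5.4 0 0 0; 3.02 -2.34 0 0 0 -0.137; 3.31 -1.91 0 0 0 -0.137; 3.54 -1.44 0 0 0 -0.137; 3.7 -0.94 0 0 0 -0.137; 3.8 -0.43 0 0 0 -0.137; 3.82 0.09 0 0 0 -0.137; 0 0 0 0 0 0; 0 0 0 0 0 0"

```text
t: 26.32
tcp_pos: [0.4456, 0.1182, 0.1282]
tool_rot: [[-0.861, 0.509, 0.002], [0.509, 0.861, -0.0], [-0.001, 0.001, -1.0]]
contact_force: [0.6, 0.3, -0.0]
finger_gap: 0.0274
gripper_force: 0.0
```

```bash
python3 -c "
from h import *
phi('d')
plan((.4465,.1199),.075,149.1,2)
H=HUB['d']
for p,y in(((.4427,.1107),168),((.4435,.1134),164),((.448,.1225),149.1)):
    v=np.array(p)-H;a=np.radians(y);c=(np.array([np.sin(a),-np.cos(a)])@v-.007)/.04;print(y-np.degrees(np.arcsin(c)))"
```

```text
nut angle 162.2 tilt -12.8 rad x 0.0415
t 26.32 tcp [0.4456 0.1182 0.1282] polar 0.0416 152.0 yaw 149.4 Ft -0.61 F [ 0.6  0.3 -0. ] M [-0.01  0.01  0.03]
0.00 0.10 2.66 0 0 0.003; 0.00 0.10 2.66 0 0 0.003
173.01337522042334
169.1120952962168
155.11639307346366
```

Emit:
carry_out --motion "0 0.1 2.6 0 0 0; 0 0.1 2.6 0 0 0; 0 0 0 0 0 0; -0.01 0.28 0.02 0 0 0.04"

```text
t: 26.82
tcp_pos: [0.4481, 0.122, 0.0761]
tool_rot: [[-0.839, 0.544, 0.0], [0.544, 0.839, -0.0], [-0.0, 0.0, -1.0]]
contact_force: [0.2, -0.3, 0.5]
finger_gap: 0.0277
gripper_force: 0.0
```

Emit:
carry_out --motion "-0.02 0.4 0.03 0 0 0.08; -0.02 0.4 0.03 0 0 0.08"

```text
t: 27.08
tcp_pos: [0.4529, 0.1278, 0.0757]
tool_rot: [[-0.74, 0.672, 0.0], [0.672, 0.74, -0.002], [-0.001, -0.001, -1.0]]
contact_force: [-2.3, -6.6, -0.2]
finger_gap: 0.028
gripper_force: 2.8
```

Emit:
carry_out --motion "-0.02 0.4 0.03 0 0 0.08"

```text
t: 27.2
tcp_pos: [0.4556, 0.1305, 0.0754]
tool_rot: [[-0.684, 0.729, 0.0], [0.729, 0.684, -0.002], [-0.002, -0.001, -1.0]]
contact_force: [-2.8, -7.5, 1.8]
finger_gap: 0.0274
gripper_force: 3.3
```

Emit:
carry_out --motion "-0.02 0.4 0.03 0 0 0.08"

```text
t: 27.32
tcp_pos: [0.4587, 0.1331, 0.0752]
tool_rot: [[-0.624, 0.782, 0.0], [0.782, 0.624, -0.002], [-0.002, -0.001, -1.0]]
contact_force: [-3.1, -8.4, 2.5]
finger_gap: 0.0277
gripper_force: 4.0
```

```bash
python3 -c "
from h import *
phi('d')"
```

```text
nut angle 134.3 tilt -5.7 rad x 0.0417
t 27.32 tcp [0.4587 0.1331 0.0752] polar 0.0418 124.5 yaw 128.6 Ft 7.64 F [-3.1 -8.4  2.5] M [-1.64  0.68  0.03]
```

Emit:
carry_out --motion "-0.02 0.4 0.03 0 0 0.08; -0.02 0.4 0.03 0 0 0.08"

```text
t: 27.58
tcp_pos: [0.465, 0.1373, 0.0746]
tool_rot: [[-0.491, 0.871, -0.0], [0.871, 0.491, -0.003], [-0.002, -0.001, -1.0]]
contact_force: [-4.6, -8.2, 2.7]
finger_gap: 0.0275
gripper_force: 4.1
```

Emit:
carry_out --motion "-0.02 0.4 0.03 0 0 0.08"

```text
t: 27.7
tcp_pos: [0.4684, 0.139, 0.0742]
tool_rot: [[-0.42, 0.907, -0.001], [0.907, 0.42, -0.003], [-0.002, -0.002, -1.0]]
contact_force: [-6.9, -10.6, 4.1]
finger_gap: 0.0277
gripper_force: 5.3
```

Emit:
carry_out --motion "-0.02 0.4 0.03 0 0 0.08"

```text
t: 27.82
tcp_pos: [0.4719, 0.1406, 0.0738]
tool_rot: [[-0.346, 0.938, -0.001], [0.938, 0.346, -0.003], [-0.002, -0.002, -1.0]]
contact_force: [-6.7, -11.6, 4.6]
finger_gap: 0.0275
gripper_force: 5.6
```

```bash
python3 -c "
from h import *
phi('d')"
```

```text
nut angle 113.5 tilt -3.2 rad x 0.0429
t 27.82 tcp [0.4719 0.1406 0.0738] polar 0.0431 103.9 yaw 110.3 Ft 10.31 F [ -6.7 -11.6   4.6] M [-2.3   1.6   0.01]
```

Emit:
carry_out --motion "0 -0.5 0 0 0 0; 0 0 -5.5 0 0 0; 0 0 -5 0 0 0; 0 0 -5 0 0 0; 0 0 0 0 0 0; 0 0 0 0 0 0"

```text
t: 28.58
tcp_pos: [0.4674, 0.14, 0.2281]
tool_rot: [[-0.351, 0.937, 0.001], [0.937, 0.351, 0.0], [-0.0, 0.001, -1.0]]
contact_force: [-0.1, 0.0, -0.0]
finger_gap: 0.0277
gripper_force: 0.0
```

```bash
python3 -c "
from h import *
import cv2
rep('d')
im=arm.read_camera('scene')[180:340,220:400]
cv2.imwrite('pics/fin.png',cv2.resize(im,(675,600),interpolation=cv2.INTER_CUBIC))"
```

```text
t 28.57 tcp [0.4674 0.14   0.2281] polar 0.0439 109.8 yaw 110.5 Ft 0.04 F [-0.1  0.  -0. ] M [ 0.04  0.04 -0.03]
```

View pics/fin.png

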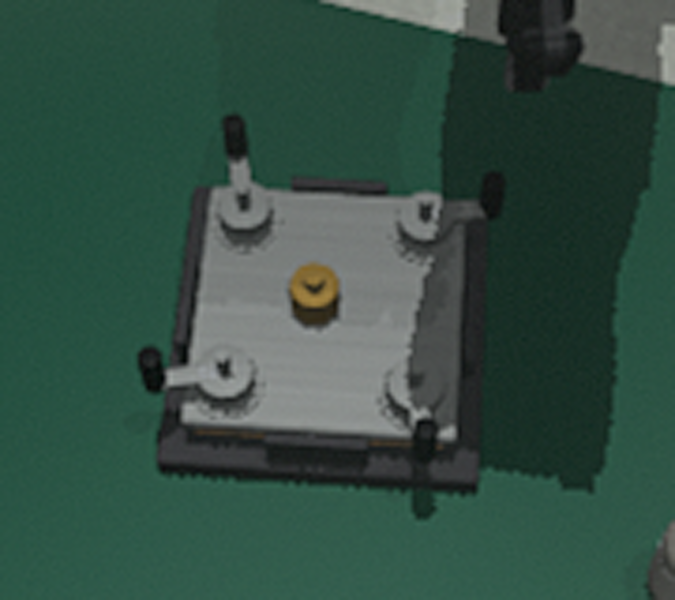

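The picture shows all four cranks turned on, with posts at (235,135), (490,195), (150,368) and (425,437). The weight is still standing at (315,290) and the gripper is clear. Handing in.

```bash
python3 -c "
from cell import arm
print(arm.finish_job())"
```

```text
the job is handed in; nothing more can be done
None
```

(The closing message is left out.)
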